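Fit the rocker cover from the sliding-lid case

TASK

Slide the orange case's lid all the way open, lift out the aluminium rocker cover, and lay it on the black gasket of the tilted cylinder head with its outline flush all round, round nose over round nose and grip rib up. Set it down flat and gently, keeping hold until it lies on the gasket, then let go and leave the lid open. Do not disturb the throttle grip, socket, washer dish or footpeg.

Things in the scene. Friction and masses are not known exactly. Their poses are not given: they have to be found in the camera images.
- case: Fixed orange open-topped case, 266 (x) x 132 (y) mm, left or right of the middle, yawed up to 0.3 rad. Origin: centre of underside, z up. 6 mm walls and floor; walls 50 mm high, lid tracks on the long sides up to 63 mm. Two bays, each 124 (x) x 120 (y) mm inside: near bay (holds the cover) centred at x = -66.5 mm, far bay (some brass nuts) at x = +66.5 mm.
- lid (a joint): How far the grey lid is slid open, m: 0 = covers the near bay, 0.133 = end stop, near bay clear. It slides along the case's +x (away from the robot) with about 1.5 N of friction and stays where left; it starts at 0 to 0.03. The lid's top face is 57 mm above the bench; it cannot be lifted.
- lid_handle (a point): Middle of the black rib on top of the lid: 14 mm thick (along case x), 50 mm long (along case y), 24 mm high (57 to 81 mm above the bench); this point is 12 mm below the rib's top. Axes as the case.
- cover: Loose aluminium cover, 0.09 to 0.18 kg: flat D-shaped plate 86 (x) x 56 (y) x 6 mm, square tail at x = -43 mm, half-round nose to x = +43 mm. Centred on top an upright grip rib, 50 (x) x 16 (y) mm, 6 to 32 mm above the underside. Origin: centre of underside, z up. Starts flat, rib up, on the near bay's floor under the lid, turned up to 0.9 rad from the case's x.
- cover_nose (a point): Tip of the cover's round nose at its underside, 43 mm along the cover's +x from its origin.
- seat (a point): Centre of the black rubber gasket's top face, about 125 mm above the bench; same D outline as the cover. z: the face's outward normal, leaning 0.38 to 0.54 rad (22 to 31 degrees) from vertical towards the robot side; x: uphill, to the gasket's round nose. Cover home = its origin here, axes along these. Rubber grips: the cover does not slide off by itself.
- seat_nose (a point): Tip of the gasket's round nose, on its top face, 43 mm along the seat's +x.
- stand: Fixed blue bench stand, on the other side of the middle from the case, yawed up to 0.3 rad: base 150 (x) x 130 (y) x 10 mm, two cheeks 95 mm high and 108 mm apart outside (124 mm over the bolts). Between them the cylinder head (about 96 x 80 mm), clamped stiffly at its tilt. Origin: centre of underside, z up.
- throttle_grip: Bystander: black rubber throttle grip standing on its flange, 52 mm across the flange, 33 mm across the grip, 122 mm high. Origin: centre of the underside. Stands in the lane between case and stand.
- socket: Bystander: steel spark plug socket standing upright, 27 mm across, 65 mm high. Origin: centre of the underside.
- dish: Bystander: white ceramic dish of washers, 84 mm across, 28 mm high. Origin: centre of the underside.
- footpeg: Bystander: aluminium footpeg lying flat, 88 (x) x 28 (y) x 21 mm high. Origin: centre of the underside.

How it is judged:
By the outcome, as a careful person would: the job done as asked, in the order asked, and still so for the second after the job is handed in, with the robot touching nothing.
It also fails if it takes over 58 s, if anything falls off the work surface, if the arm or the gripper's body presses on something with over 40 N, if the wrist force passes 120 N, or if a joint passes its speed limit or range.

ROBOT

A 6-joint arm with a two-finger parallel gripper is mounted at the origin on the work surface. World frame = base frame: x ahead of the robot, y to its left, z up, the work surface at z = 0. Lengths are in mm, angles in rad, forces in N, time in s.
With the tool pointing down it reaches from about 325 to 850 mm from the base axis. Payload 15.5 kg.
Tool frame: the origin (TCP) lies midway between the tips of the shut fingers; the grasp point (between the pads) lies 19 mm behind it; z points along the fingers, y is the line along which they close (so a half turn about z gives the same grasp; the last joint's range is limited). The gripper opens to 91 mm and grips with 3 to 60 N. Pads are 32 mm wide; open, the fingers measure 118 mm over their backs; the gripper's body (76 mm by 178 mm) begins 60 mm behind the grasp point.
Start: joints at [1.105, 0.494, 1.345, -0, 1.302, -0.096], TCP at [225.888, 582.753, 213.915] pointing down, gripper open.
Joint ranges: [-2.91, 2.91], [-0.82, 2.16], [0.22, 2.67], [-1.22, 4.37], [0.12, 2.79], [-3.08, 3.08]. Speed limits (rad/s): [1.89, 1.89, 2.57, 3.01, 3.01, 3.01].

INTERFACE

Orientations are given as a unit quaternion [x, y, z, w].
In Python, from workcell import env gives the robot as it stands.
- The arm moves only by the shell command python3 -m inch 'ROWS' [OPENING] [FORCE]. ROWS is JSON, a list that holds one entry, the list of rows, each a list of 6 numbers: the shift along the tool's x, y, z in m, then the turn, a rotation vector about the tool's x, y, z in degrees. A call has 1 to 8 rows; each row shifts and turns the commanded pose from where the row before left it, along the tool's axes as they then stand; what a row does not reach is not made up. A row lasts 1/10 s, in which the tool goes at most 50 mm and 8.59 degrees, less where a joint would pass 70% of its speed; a pose out of reach is approached as far as the arm can. A call with a gripper value outside its range is refused whole. OPENING is the opening in per cent of the stroke, from 0 (shut) to 100 (fully open), set as the call begins (- or left out, the last holds). The fingers move at their own pace and stop on an object; FORCE is the grip in N (left out, the last holds). Time passes only in rows, so rows that do not move let the fingers close. It gives the time, the measured TCP pose, the force, the opening and the grip force at its end, in the units of the state.
- env.get_state(): the state, without advancing time (a new reading comes with each control period).
- env.snapshot(name): name is "side" or "top"; returns (picture, depth): 480x640x3 uint8, red, green, blue; 480x640 float32, mm along the optical axis (not along the pixel's ray), 0 where there is no reading.
- env.camera_info(name): a dict with "fx", "fy", "cx", "cy" (pixels), "R" (3x3) and "t" (3): a world point X has camera coordinates R X + t. Camera axes: x right, y down, z forward; pixel columns grow to the right and rows downward; lengths in mm; the calibration is good to about 2 mm. A picture is of the moment at which its call begins. camera_info takes no time and is no camera call.
- env.close_job(): hands the job in; it is judged then, once.
Trained networks look in the newest picture that a camera, given by its name, has taken for a name from the list of things; names that differ only in an ending like _2 or _b are one class to them, and where a whole thing is asked for, a point or a joint stands for the part that bears it (a point fixed in the world has none). Each returns a list of dicts, best first, with "conf" (0 to 1); they miss things now and then, are a little off and sometimes report something else, mostly with a low value. They report only what shows in the picture. A call takes as long as a camera call.
- env.search_frame(camera, thing): "pixel" ([row, column] in pixels, amid what is visible of it).
- env.silhouettes(camera, thing): "pixels" (480x640 bool, what is visible of it) and "pixel" ([row, column] in pixels, amid what is visible of it).
- env.place_of(camera, thing): "pixel" ([row, column] in pixels: a listed point, or the origin of a listed thing).
The state is a dict: "time_s": time; "joint_pos": joint angles; "joint_velocities": joint speeds; "joint_efforts": joint torques, N m; "tcp_pos": TCP position; "eef_rot": TCP orientation; "force": force on the tool from outside, world axes, zero at the start; "torque": the same for the moment, N m; "opening": opening from 0.0 (shut) to 1.0 (fully open); "grasp_force": force on a finger pad.
Only numpy, scipy, OpenCV 4.12 (cv2) and the standard library are available. Lean on these libraries where they do the work, as an engineer would, in place of code of your own. Each camera call takes 0.05 s, during which the arm holds its last target. There are 200 camera calls.

## Working session

There is one attempt and no reset: what is moved stays moved. The work goes in short steps, Python scripts to look and compute and a shell command to move; the robot and the scene stay as the last step left them, time stands still between calls to the robot, and variables do not carry over. Pictures are saved under pics/ and viewed, at most 10 in all, crops included, and the job is handed in when it is done.

```bash
ls; mkdir -p pics; cat > h.py <<'E'
import numpy as np, cv2
from workcell import env
from scipy.spatial.transform import Rotation as Ro
def cam(n):
    c=env.camera_info(n); return c,np.array(c["R"]),np.array(c["t"])
def ray(n,px):
    c,R,t=cam(n); d=R.T@np.array([(px[1]-c["cx"])/c["fx"],(px[0]-c["cy"])/c["fy"],1]); return -R.T@t,d
def atz(n,px,z):
    o,d=ray(n,px); return o+d*(z-o[2])/d[2]
def cloud(n,D):
    c,R,t=cam(n); v,u=np.mgrid[:480,:640]
    P=np.stack([(u-c["cx"])/c["fx"]*D,(v-c["cy"])/c["fy"]*D,D],-1)
    return (P-t)@R
def save(n,img): cv2.imwrite("pics/"+n,cv2.cvtColor(img,cv2.COLOR_RGB2BGR))
E
python3 - <<'E'
from h import *
for n in ("top","side"):
    p,D=env.snapshot(n); save(n+"1.png",p); np.savez("/tmp/"+n,p=p,D=D)
    P=cloud(n,D)
    print(n,"campos",(-cam(n)[1].T@cam(n)[2]).round())
    for th in ("case","lid_handle","seat","seat_nose","stand","throttle_grip","socket","dish","footpeg"):
        r=env.place_of(n,th)[:1]
        for q in r:
            i,j=np.clip(np.round(q["pixel"]).astype(int),0,[479,639]); print(th,round(q["conf"],2),i,j,P[i,j].round())
print(env.get_state())
E
```

```text
pics
top campos [468.  -2. 921.]
case 0.94 237 194 [562. 211.  55.]
lid_handle 0.81 274 194 [499. 204.  81.]
seat 0.9 247 442 [ 529. -196.  127.]
seat_nose 0.92 224 446 [ 563. -199.  146.]
throttle_grip 0.87 276 331 [488. -20. 124.]
socket 0.56 207 327 [607. -17.  66.]
dish 0.65 335 309 [388.  19.   9.]
footpeg 0.94 151 317 [718.  -3.  20.]
side campos [  45. -583.  638.]
lid_handle 0.62 222 233 [500. 200.  76.]
seat 0.89 289 385 [ 527. -201.  124.]
seat_nose 0.7 270 407 [ 721. -100.    2.]
stand 0.84 337 391 [ 510. -235.   53.]
throttle_grip 0.55 301 300 [484. -36.  17.]
socket 0.68 274 344 [608. -27.  10.]
dish 0.94 319 240 [367. -11.  29.]
footpeg 0.89 249 374 [716. -11.  12.]
{'time_s': 1.0, 'joint_pos': array([ 1.10550505e+00,  4.93589405e-01,  1.34551968e+00, -2.37003700e-05,
        1.30250066e+00, -9.54737937e-02]), 'joint_velocities': array([ 1.05135009e-03, -6.56961073e-04,  1.49223750e-03,  3.96808423e-04,
       -9.47459715e-04, -7.77403010e-05]), 'joint_efforts': array([ 1.21926143e-03, -8.78711987e+01, -3.82241392e+01,  7.09085469e-02,
        4.42458352e-02, -8.15884277e-05]), 'tcp_pos': array([225.88780512, 582.74047369, 213.91487872]), 'eef_rot': array([ 1.83853743e-01,  9.82953611e-01, -1.13726793e-05,  8.61556284e-06]), 'force': array([-0.30249283,  0.47983457, -0.08240016]), 'torque': array([ 0.00944206, -0.02269801, -0.00493924]), 'grasp_force': 0.0, 'opening': 1.0037168581288713}
```

View pics/top1.png

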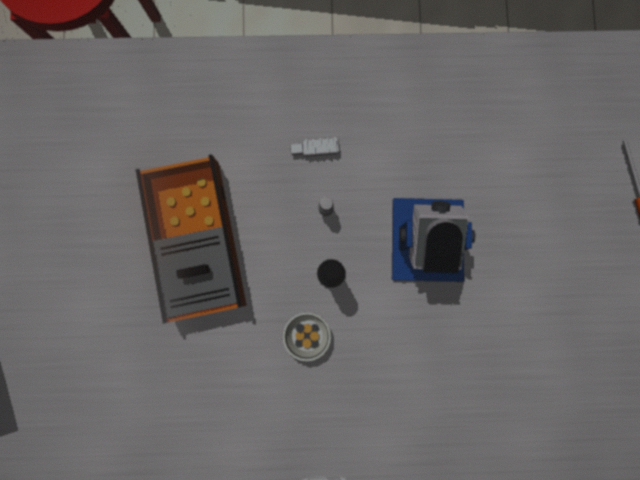

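```bash
python3 - <<'E'
from h import *
d=np.load("/tmp/top.npz"); p,D=d["p"],d["D"]; P=cloud("top",D); hsv=cv2.cvtColor(p,cv2.COLOR_RGB2HSV)
# orange case
m=(hsv[...,0]>3)&(hsv[...,0]<22)&(hsv[...,1]>150)&(hsv[...,2]>90)&(D>0)&(P[...,2]>40)&(P[...,2]<75)
print("case rect",m.sum(),cv2.minAreaRect(P[m][:,:2].astype(np.float32)))
# rib: z>70 in case area
m=(P[...,2]>72)&(P[...,2]<90)&(P[...,1]>120)&(P[...,1]<290)&(P[...,0]>400)&(P[...,0]<700)&(D>0)
print("rib",m.sum(),cv2.minAreaRect(P[m][:,:2].astype(np.float32)),P[m].mean(0))
# gasket plane
m=(hsv[...,2]<70)&(P[...,2]>100)&(P[...,2]<160)&(P[...,1]<-120)&(P[...,0]<640)&(D>0)
n,l,s,c=cv2.connectedComponentsWithStats(m.astype(np.uint8)); k=1+s[1:,4].argmax(); m=l==k
Q=P[m]; c0=Q.mean(0)
for _ in range(4):
    u,sv,v=np.linalg.svd(Q-Q.mean(0),full_matrices=False); nn=v[2]*np.sign(v[2][2]); r=(Q-Q.mean(0))@nn
    Q=Q[abs(r)<3]
print("gasket px",s[k],c0,Q.mean(0),nn,"tilt",np.arccos(nn[2]),"yaw",np.arctan2(-nn[1],-nn[0]))
ex=np.array([0,0,1])-nn*nn[2]; ex/=np.linalg.norm(ex); ey=np.cross(nn,ex)
q=np.c_[(Q-c0)@ex,(Q-c0)@ey].astype(np.float32); rr=cv2.minAreaRect(q); print(rr)
print("mid",c0+ex*(np.percentile(q[:,0],[.5,99.5]).mean())+ey*np.percentile(q[:,1],[.5,99.5]).mean())
E
```

```text
case rect 385 ((562.797607421875, 213.50543212890625), (269.36773681640625, 117.31549835205078), 13.970969200134277)
rib 274 ((503.6506652832031, 208.86231994628906), (14.165311813354492, 50.59395980834961), 10.558981895446777) [503.41415389 208.07930271  81.12101984]
gasket px [ 417  219   50   55 2182] [ 532.56327275 -196.20271336  122.26691659] [ 509.19756164 -199.93847269  114.73599176] [-0.41265702  0.04315434  0.90986366] tilt 0.4278409790942885 yaw -0.10419803792299462
((-3.2804183959960938, -2.327251434326172), (84.8542709350586, 57.07661819458008), 2.5590505599975586)
mid [ 518.97541989 -197.91537392  116.18555038]
```

The top view shows the case on the left with its lid shut (rib at about row 272, col 194). The tilted head is on the right, with the gasket D at about (247, 443) and its nose uphill.

```bash
cat >> h.py <<'E'
def pose():
    s=env.get_state(); return np.array(s["tcp_pos"]),Ro.from_quat(s["eef_rot"]),s
def R_of(y,z):
    z=np.array(z,float)/np.linalg.norm(z); y=np.array(y,float); y-=z*(y@z); y/=np.linalg.norm(y)
    return Ro.from_matrix(np.c_[np.cross(y,z),y,z])
def delta(p,R=None,verbose=True):
    p0,R0,s=pose(); R=R0 if R is None else R
    print("turn first (deg)",np.degrees((R0.inv()*R).as_rotvec()).round(2),"then shift mm",R.inv().apply(np.array(p)-p0).round(1),"| shift in old axes",R0.inv().apply(np.array(p)-p0).round(1))
E
python3 - <<'E'
from h import *
a=0.19
delta([473,203,214],R_of([-np.sin(a),np.cos(a),0],[0,0,-1]))
E
```

```text
turn first (deg) [ -0.     0.   -32.07] then shift mm [-1.709e+02 -4.196e+02 -1.000e-01] | shift in old axes [-3.677e+02 -2.648e+02 -1.000e-01]
```

```bash
python3 -m inch '[[[0,0,0,0,0,-8],[0,0,0,0,0,-8],[0,0,0,0,0,-8],[0,0,0,0,0,-8],[-0.014,-0.035,0,0,0,0],[-0.014,-0.035,0,0,0,0],[-0.014,-0.035,0,0,0,0],[-0.014,-0.035,0,0,0,0]]]' 0 20
python3 -m inch '[[[-0.014,-0.035,0,0,0,0],[-0.014,-0.035,0,0,0,0],[-0.014,-0.035,0,0,0,0],[-0.014,-0.035,0,0,0,0],[-0.014,-0.035,0,0,0,0],[-0.014,-0.035,0,0,0,0],[-0.014,-0.035,0,0,0,0],[-0.014,-0.035,0,0,0,0]]]'
python3 - <<'E'
from h import *
a=0.19
delta([473,203,64],R_of([-np.sin(a),np.cos(a),0],[0,0,-1]))
E
```

```text
time_s: 1.8
tcp_pos: [307.7, 454.5, 214.0]
eef_rot: [-0.094, 0.996, 0.0, 0.0]
force: [0.1, -0.6, 0.3]
opening: 0.331
grasp_force: 0.0
time_s: 2.6
tcp_pos: [470.4, 200.3, 214.1]
eef_rot: [-0.094, 0.996, 0.0, 0.0]
force: [0.4, 1.5, 0.4]
opening: 0.0
grasp_force: 0.0
turn first (deg) [ 0.    0.02 -0.08] then shift mm [ -3.    2.1 150.1] | shift in old axes [ -3.    2.1 150.1]
```

```bash
python3 -m inch '[[[0,0.003,0.03,0,0,0],[0,0,0.04,0,0,0],[0,0,0.04,0,0,0],[0,0,0.03,0,0,0],[0,0,0.01,0,0,0],[-0.008,0,0,0,0,0],[-0.006,0,0,0,0,0],[-0.012,0,0,0,0,0]]]'
python3 -m inch '[[[-0.018,0,0,0,0,0],[-0.018,0,0,0,0,0],[-0.018,0,0,0,0,0],[-0.018,0,0,0,0,0],[-0.018,0,0,0,0,0]]]'
```

```text
time_s: 3.4
tcp_pos: [495.6, 209.8, 65.3]
eef_rot: [-0.094, 0.996, 0.0, 0.001]
force: [-1.6, -0.6, -1.1]
opening: 0.005
grasp_force: 1.0
time_s: 3.9
tcp_pos: [585.0, 226.7, 65.4]
eef_rot: [-0.094, 0.996, 0.0, 0.001]
force: [-2.6, -2.5, -1.2]
opening: 0.004
grasp_force: 1.1
```

```bash
python3 -m inch '[[[-0.01,0,0,0,0,0],[-0.004,0,0,0,0,0],[-0.003,0,0,0,0,0],[-0.003,0,0,0,0,0]]]'
python3 -m inch '[[[-0.002,0,0,0,0,0],[-0.002,0,0,0,0,0]]]'
```

```text
time_s: 4.3
tcp_pos: [601.7, 230.0, 64.1]
eef_rot: [-0.094, 0.996, -0.0, -0.001]
force: [-18.4, -2.7, 14.1]
opening: 0.004
grasp_force: 9.3
time_s: 4.5
tcp_pos: [601.8, 230.1, 63.8]
eef_rot: [-0.094, 0.996, -0.001, -0.005]
force: [-34.4, -6.9, 27.9]
opening: 0.004
grasp_force: 17.7
```

```bash
python3 -m inch '[[[-0.002,0,0,0,0,0],[-0.001,0,0,0,0,0]]]'
```

```text
time_s: 4.7
tcp_pos: [601.9, 230.1, 63.6]
eef_rot: [-0.094, 0.996, -0.001, -0.007]
force: [-45.5, -8.6, 37.0]
opening: 0.005
grasp_force: 23.9
```

```bash
python3 -m inch '[[[0.01,0,0,0,0,0],[0.01,0,0,0,0,0],[0,0,-0.04,0,0,0],[0,0,-0.05,0,0,0],[0,0,-0.05,0,0,0],[0.03,-0.03,-0.03,0,0,0],[0.03,-0.03,0,0,0,0],[0.03,-0.03,0,0,0,0]]]' 100
python3 -m inch '[[[0.03,-0.03,0,0,0,0],[0.03,-0.03,0,0,0,0],[0.02,-0.03,0,0,0,0],[0,0,0,0,0,0]]]'
python3 - <<'E'
from h import *
for n in ("top","side"):
    p,D=env.snapshot(n); np.savez("/tmp/"+n+"2",p=p,D=D); P=cloud(n,D)
    if n=="top": save("top2.png",cv2.resize(p[140:340,120:320],None,fx=3,fy=3,interpolation=cv2.INTER_CUBIC))
    else: save("side2.png",cv2.resize(p[220:360,320:480],None,fx=4,fy=4,interpolation=cv2.INTER_CUBIC))
    for th in ("lid_handle","cover","cover_nose","seat","seat_nose"):
        for q in env.place_of(n,th)[:2]:
            i,j=np.clip(np.round(q["pixel"]).astype(int),0,[479,639]); print(n,th,round(q["conf"],2),np.round(q["pixel"],1),P[i,j].round(),ray(n,q["pixel"])[1].round(4))
    for th in ("cover","seat"):
        for q in env.silhouettes(n,th)[:1]: np.save(f"/tmp/{n}_{th}",q["pixels"]); print(th,q["conf"],q["pixels"].sum(),q["pixel"])
E
```

```text
time_s: 5.5
tcp_pos: [518.7, 123.0, 233.8]
eef_rot: [-0.095, 0.996, -0.0, 0.001]
force: [0.0, -1.5, -0.3]
opening: 0.674
grasp_force: 0.0
time_s: 5.9
tcp_pos: [455.8, 17.7, 233.0]
eef_rot: [-0.093, 0.996, -0.0, 0.0]
force: [-0.5, 0.6, 0.0]
opening: 0.995
grasp_force: 0.0
top lid_handle 0.73 [196.4 177.5] [629. 231.  81.] [ 0.1897  0.276  -0.9921]
top cover_nose 0.54 [198.6 178.1] [623. 230.  84.] [ 0.1853  0.2749 -0.9925]
top seat 0.82 [245.9 441.9] [ 531. -196.  127.] [ 0.0792 -0.2422 -0.9921]
top seat_nose 0.84 [223.1 447.3] [ 565. -202.  142.] [ 0.1236 -0.2539 -0.9873]
cover 0.63 4487 [193.7, 175.0]
seat 0.6 3551 [234.0, 436.8]
side cover 0.84 [248.  229.7] [479. 191.  23.] [ 0.4095  0.7308 -0.5805]
side cover_nose 0.84 [240.6 246. ] [489. 139.  63.] [ 0.4395  0.7145 -0.5681]
side seat 0.85 [290.  386.4] [ 527. -203.  123.] [ 0.61    0.4797 -0.6506]
side seat 0.73 [248.8 374.2] [714. -12.  13.] [ 0.6239  0.5312 -0.5817]
side seat_nose 0.65 [267.1 404.1] [725. -89.   2.] [ 0.6541  0.4746 -0.6123]
cover 0.55 291 [240.6, 232.6]
seat 0.61 1274 [308.2, 238.1]
```

View pics/top2.png

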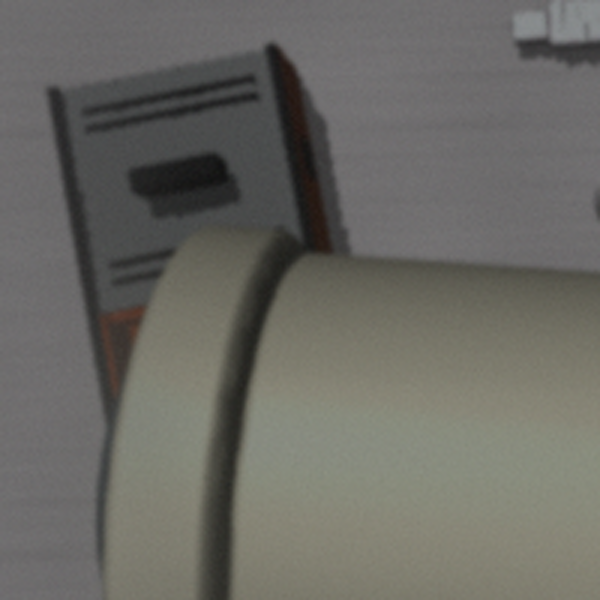

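View pics/side2.png

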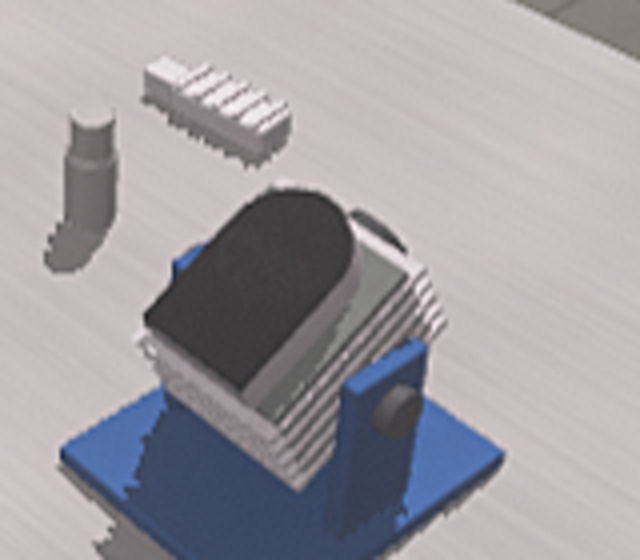

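The top crop shows the lid at its stop, with the rib at about (198, 179), but the arm hides the near bay. The side crop shows the whole gasket unobstructed at about (290, 386). I'll move the arm right to clear the bay.

```bash
python3 -m inch '[[[0.013,-0.032,-0.008,0,0,0],[0.013,-0.032,-0.008,0,0,0],[0.013,-0.032,-0.008,0,0,0],[0.013,-0.032,-0.008,0,0,0],[0.013,-0.032,-0.008,0,0,0],[0.013,-0.032,-0.008,0,0,0],[0.013,-0.032,0,0,0,0],[0.013,-0.032,0,0,0,0]]]'
python3 - <<'E'
from h import *
for n in ("top","side"):
    p,D=env.snapshot(n); np.savez("/tmp/"+n+"3",p=p,D=D); P=cloud(n,D)
    if n=="top": save("top3.png",cv2.resize(p[140:340,120:320],None,fx=3,fy=3,interpolation=cv2.INTER_CUBIC))
    for th in ("cover","cover_nose"):
        for q in env.place_of(n,th)[:2]:
            i,j=np.clip(np.round(q["pixel"]).astype(int),0,[479,639]); print(n,th,round(q["conf"],2),np.round(q["pixel"],1),P[i,j].round(),atz(n,q["pixel"],6).round(1))
# gasket from side view 2 (unobstructed)
d=np.load("/tmp/side2.npz"); p,D=d["p"],d["D"]; P=cloud("side",D); hsv=cv2.cvtColor(p,cv2.COLOR_RGB2HSV)
m=((hsv[...,2]<80)&(hsv[...,1]<110)&(P[...,2]>95)&(P[...,2]<160)&(D>0)).astype(np.uint8); m[:,:340]=0;m[:250]=0;m[330:]=0
n_,l,s,c=cv2.connectedComponentsWithStats(m); k=1+s[1:,4].argmax(); m=(l==k); print(s[k],c[k])
np.save("/tmp/gmask",m)
Q=P[cv2.erode(m.astype(np.uint8),np.ones((5,5)))>0]
for _ in range(4):
    c0=Q.mean(0); nn=np.linalg.svd(Q-c0,full_matrices=False)[2][2]; nn*=np.sign(nn[2]); Q=Q[abs((Q-c0)@nn)<3]
print("plane",len(Q),c0,nn,"tilt",np.arccos(nn[2]),"yaw",np.arctan2(-nn[1],-nn[0]),np.std((Q-c0)@nn))
ex=np.array([0,0,1])-nn*nn[2]; ex/=np.linalg.norm(ex); ey=np.cross(nn,ex)
# intersect mask rays with plane
c,R,t=cam("side"); o=-R.T@t
ct=max(cv2.findContours(m.astype(np.uint8),cv2.RETR_EXTERNAL,cv2.CHAIN_APPROX_NONE)[0],key=len)[:,0]
W=[]
for u,v in ct:
    dd=ray("side",(v,u))[1]; W.append(o+dd*((c0-o)@nn)/(dd@nn))
W=np.array(W); q=np.c_[(W-c0)@ex,(W-c0)@ey].astype(np.float32); 
rr=cv2.minAreaRect(q); print(rr); (a,b)=rr[0]; print("centre",c0+a*ex+b*ey, "ex",ex)
E
```

```text
time_s: 7.5
tcp_pos: [403.1, -252.1, 281.1]
eef_rot: [-0.094, 0.996, -0.0, 0.0]
force: [0.2, -0.1, 0.7]
opening: 1.0
grasp_force: 0.0
top cover 0.97 [276.1 201.5] [496. 200.  41.] [497.2 209.1   6. ]
top cover_nose 0.95 [252.9 202.9] [538. 206.   9.] [538.7 206.6   6. ]
side cover 0.86 [247.7 232.4] [453. 137.  64.] [495.8 209.7   6. ]
side cover_nose 0.57 [240.6 245.5] [488. 138.  64.] [533.  212.9   6. ]
[ 356  268   52   50 1463] [383.57279563 290.49555707]
plane 972 [ 525.18978881 -201.03883938  123.5211906 ] [-0.45850401  0.024428    0.88835654] tilt 0.4770429551621806 yaw -0.05322729082858374 1.0855734029551496
((1.4118804931640625, 1.1370506286621094), (85.66063690185547, 56.825565338134766), 0.06857021152973175)
centre [ 526.50275931 -199.97012807  124.16946156] ex [ 0.88709842 -0.04726249  0.45915428]
```

View pics/top3.png

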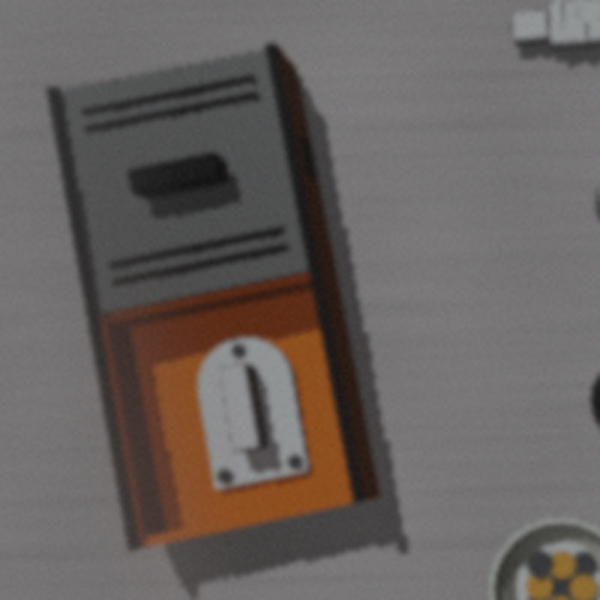

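The near bay is clear. The cover lies at crop (415, 255), with its nose up and away from the robot, and is turned slightly. Next I fit its outline.

```bash
python3 - <<'E'
from h import *
d=np.load("/tmp/top3.npz"); p,D=d["p"],d["D"]; P=cloud("top",D); hsv=cv2.cvtColor(p,cv2.COLOR_RGB2HSV)
m=((hsv[...,1]<70)&(hsv[...,2]>90)); roi=np.zeros_like(m); roi[246:308,180:226]=1; m&=roi
m=cv2.morphologyEx(m.astype(np.uint8),cv2.MORPH_CLOSE,np.ones((9,9)))
n_,l,s,c=cv2.connectedComponentsWithStats(m); k=1+s[1:,4].argmax(); m=(l==k); print(s[k])
ct=max(cv2.findContours(m.astype(np.uint8),cv2.RETR_EXTERNAL,cv2.CHAIN_APPROX_NONE)[0],key=len)[:,0]
W=np.array([atz("top",(v,u),12)[:2] for u,v in ct],np.float32); print("plate",cv2.minAreaRect(W))
m=roi&(P[...,2]>30)&(P[...,2]<46); Q=P[m]; print("rib",m.sum(),Q.mean(0),cv2.minAreaRect(Q[:,:2].astype(np.float32)))
E
```

```text
[ 186  252   37   51 1457]
plate ((497.48223876953125, 205.18435668945312), (86.28758239746094, 56.59406280517578), 9.939220428466797)
rib 294 [497.00878868 204.78358385  38.3474197 ] ((497.339599609375, 205.599365234375), (50.17171096801758, 16.508140563964844), 10.785558700561523)
```

```bash
python3 - <<'E'
from h import *
a=0.181
delta([497.4,205.4,16],R_of([-np.sin(a),np.cos(a),0],[0,0,-1]))
E
```

```text
turn first (deg) [ 0.03 -0.01  0.46] then shift mm [-174.3  431.   264.7] | shift in old axes [-177.8  429.5  264.9]
```

```bash
python3 -m inch '[[[-0.0146,0.0359,0,0,0,0.46],[-0.0146,0.0359,0,0,0,0],[-0.0146,0.0359,0,0,0,0],[-0.0146,0.0359,0,0,0,0],[-0.0146,0.0359,0,0,0,0],[-0.0146,0.0359,0,0,0,0],[-0.0146,0.0359,0,0,0,0],[-0.0146,0.0359,0,0,0,0]]]' 44 30
python3 -m inch '[[[-0.0146,0.0359,0,0,0,0],[-0.0146,0.0359,0,0,0,0],[-0.0146,0.0359,0,0,0,0],[-0.0137,0.0361,0.02,0,0,0],[0,0,0.04,0,0,0],[0,0,0.04,0,0,0],[0,0,0.04,0,0,0],[0,0,0,0,0,0]]]'
python3 - <<'E'
from h import *
a=0.181
delta([497.4,205.4,16],R_of([-np.sin(a),np.cos(a),0],[0,0,-1]))
E
```

```text
time_s: 8.6
tcp_pos: [466.1, 55.6, 281.0]
eef_rot: [-0.091, 0.996, 0.0, 0.0]
force: [0.4, -1.2, 0.2]
opening: 0.441
grasp_force: 0.0
time_s: 9.4
tcp_pos: [493.7, 204.9, 137.0]
eef_rot: [-0.091, 0.996, -0.001, -0.004]
force: [-0.9, 0.3, 0.8]
opening: 0.44
grasp_force: 0.0
turn first (deg) [-0.04 -0.45  0.07] then shift mm [ -3.7  -0.2 121. ] | shift in old axes [-4.600e+00 -1.000e-01  1.209e+02]
```

```bash
python3 -m inch '[[[0,0,0.03,0,0,0],[0,0,0.03,0,0,0],[0,0,0.02,0,0,0],[0,0,0.015,0,0,0],[0,0,0,0,0,0],[0,0,0,0,0,0]]]'
python3 - <<'E'
from h import *
a=0.181
delta([497.4,205.4,16],R_of([-np.sin(a),np.cos(a),0],[0,0,-1]))
E
```

```text
time_s: 10.0
tcp_pos: [497.9, 205.4, 47.4]
eef_rot: [-0.09, 0.996, 0.0, 0.001]
force: [-0.9, -0.6, -0.1]
opening: 0.439
grasp_force: 0.0
turn first (deg) [0.01 0.08 0.01] then shift mm [ 0.5  0.1 31.4] | shift in old axes [ 0.6  0.1 31.4]
```

```bash
python3 -m inch '[[[0,0,0.015,0,0,0],[0,0,0.01,0,0,0],[0,0,0.006,0,0,0],[0,0,0,0,0,0]]]'
python3 -m inch '[[[0,0,0,0,0,0],[0,0,0,0,0,0],[0,0,0,0,0,0],[0,0,0,0,0,0],[0,0,0,0,0,0]]]' 0 30
```

```text
time_s: 10.4
tcp_pos: [497.0, 204.8, 14.7]
eef_rot: [-0.09, 0.996, -0.0, -0.0]
force: [0.7, 0.3, -0.3]
opening: 0.443
grasp_force: 0.0
time_s: 10.9
tcp_pos: [497.4, 204.9, 15.1]
eef_rot: [-0.09, 0.996, 0.0, 0.0]
force: [-1.3, -0.3, 6.2]
opening: 0.173
grasp_force: 30.0
```

```bash
python3 -m inch '[[[0,0,-0.01,0,0,0],[0,0,-0.025,0,0,0],[0,0,-0.035,0,0,0],[0,0,-0.035,0,0,0],[0,0,-0.035,0,0,0],[0,0,-0.035,0,0,0],[0,0,-0.035,0,0,0],[0,0,-0.025,0,0,0]]]'
cat > seat.py <<'E'
from h import *
S=np.array([526.5,-200.,124.2]); nn=np.array([-.4585,.0244,.8884]); ex=np.array([.8871,-.0473,.4592]); ey=np.cross(nn,ex)
RT=R_of(ey,-nn)
E
python3 - <<'E'
from seat import *
print(pose()[2]["opening"],pose()[2]["grasp_force"],pose()[2]["force"])
delta(S+nn*(9.1+70),RT); p0,R0,_=pose(); t=S+nn*79.1; print("world",t,t-p0)
print("ex check",-RT.as_matrix()[:,0])
E
```

```text
time_s: 11.7
tcp_pos: [497.2, 204.8, 252.8]
eef_rot: [-0.09, 0.996, 0.0, 0.001]
force: [1.2, -0.2, -1.4]
opening: 0.172
grasp_force: 30.0
0.1715491000782128 29.999771118164062 [ 1.23523941 -0.17153257 -1.35870018]
turn first (deg) [  3.22 -27.09  13.14] then shift mm [  13.9 -402.7   58.4] | shift in old axes [  79.4 -395.1   58.1]
world [ 490.23265 -198.06996  194.47244] [  -6.98359951 -402.85375876  -58.31188681]
ex check [ 0.88710782 -0.04730041  0.45913222]
```

```bash
python3 -m inch '[[[0.0066,-0.0329,0,0,0,0],[0.0066,-0.0329,0,0,0,0],[0.0066,-0.0329,0,0,0,0],[0.0066,-0.0329,0,0,0,0],[0.0066,-0.0329,0,0,0,0],[0.0066,-0.0329,0,0,0,0],[0.0066,-0.0329,0,0,0,0],[0.0066,-0.0329,0,0,0,0]]]'
python3 -m inch '[[[0.0066,-0.0329,0,0,0,0],[0.0066,-0.0329,0,0,0,0],[0.0066,-0.0329,0,0,0,0],[0.0066,-0.0329,0,0,0,0]]]'
python3 -m inch '[[[0,0,0,0.65,-5.42,2.63],[0,0,0,0.65,-5.42,2.63],[0,0,0,0.65,-5.42,2.63],[0,0,0,0.65,-5.42,2.63],[0,0,0,0.65,-5.42,2.63],[0,0,0,0,0,0],[0,0,0,0,0,0]]]'
python3 - <<'E'
from seat import *
delta(S+nn*(9.1+60),RT)
E
```

```text
time_s: 12.5
tcp_pos: [492.0, -64.9, 250.4]
eef_rot: [-0.09, 0.996, -0.0, 0.0]
force: [0.7, 1.0, -0.8]
opening: 0.176
grasp_force: 30.0
time_s: 12.9
tcp_pos: [489.7, -199.1, 250.4]
eef_rot: [-0.09, 0.996, -0.0, 0.0]
force: [0.1, 0.0, -1.5]
opening: 0.173
grasp_force: 30.0
time_s: 13.6
tcp_pos: [489.9, -197.9, 250.2]
eef_rot: [0.026, 0.972, -0.007, 0.234]
force: [-0.0, -0.1, -1.4]
opening: 0.174
grasp_force: 30.0
turn first (deg) [-0.06 -0.2   0.06] then shift mm [25.3 -0.2 59.7] | shift in old axes [25.1 -0.1 59.7]
```

```bash
python3 -m inch '[[[0.0125,0,0.02,0,-0.2,0],[0.0126,0,0.03,0,0,0],[0,0,0.025,0,0,0],[0,0,0.01,0,0,0],[0,0,0,0,0,0],[0,0,0,0,0,0]]]'
python3 - <<'E'
from seat import *
delta(S+nn*(9.1),RT)
p,D=env.snapshot("side"); np.savez("/tmp/side4",p=p,D=D); P=cloud("side",D)
save("side4.png",cv2.resize(p[220:360,320:480],None,fx=4,fy=4,interpolation=cv2.INTER_CUBIC))
p0,R0,_=pose(); c0=p0+R0.apply([0,0,9.1]); 
def px(X):
    c,R,t=cam("side"); q=R@X+t; return (q[1]/q[2]*c["fy"]+c["cy"]).round(1),(q[0]/q[2]*c["fx"]+c["cx"]).round(1)
for l in ([0,0],[43,0],[-43,28],[-43,-28]): print("pred",l,px(c0+R0.apply([-l[0],l[1],0])),px(c0+R0.apply([-l[0],l[1],-6])))
for th in ("cover","cover_nose"): print([(q["conf"],q["pixel"]) for q in env.place_of("side",th)[:2]])
E
```

```text
time_s: 14.2
tcp_pos: [507.7, -198.8, 163.6]
eef_rot: [0.025, 0.971, -0.007, 0.237]
force: [0.2, 0.5, -0.2]
opening: 0.171
grasp_force: 30.0
turn first (deg) [-0.04  0.12  0.1 ] then shift mm [ 1.3 -0.2 34.5] | shift in old axes [ 1.4 -0.2 34.5]
pred [0, 0] (np.float64(277.2), np.float64(379.0)) (np.float64(275.2), np.float64(378.0))
pred [43, 0] (np.float64(257.5), np.float64(397.1)) (np.float64(255.5), np.float64(396.1))
pred [-43, 28] (np.float64(288.2), np.float64(348.4)) (np.float64(286.3), np.float64(347.2))
pred [-43, -28] (np.float64(306.7), np.float64(373.3)) (np.float64(304.9), np.float64(372.2))
[(0.86, [276.3, 377.0]), (0.22, [201.4, 270.5])]
[]
```

View pics/side4.png

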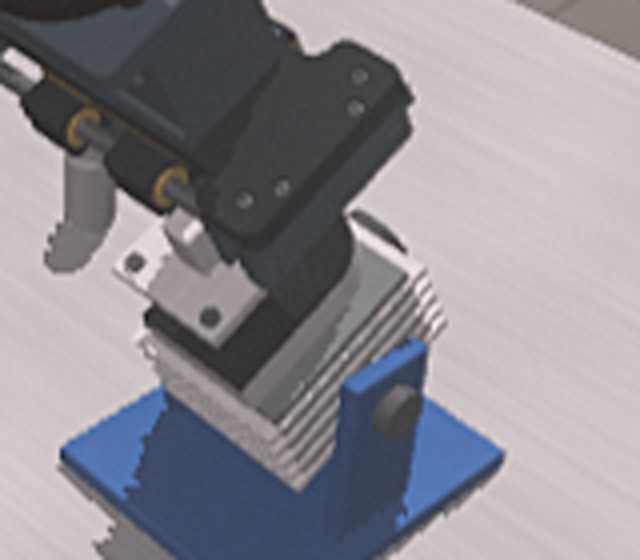

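The held cover matches its predicted tail corners, about (307, 374) and (288, 348), so it is square to the gasket and above it. I'll lower it close and check the alignment there.

```bash
python3 -m inch '[[[0.0013,0,0.008,0,0,0],[0,0,0.01,0,0,0],[0,0,0.008,0,0,0],[0,0,0.003,0,0,0],[0,0,0,0,0,0],[0,0,0,0,0,0]]]'
python3 - <<'E'
from seat import *
delta(S+nn*(9.1),RT)
p0,R0,_=pose(); c0=p0+R0.apply([0,0,9.1])
def px(X,n):
    c,R,t=cam(n); q=R@X+t; return np.array([q[1]/q[2]*c["fy"]+c["cy"],q[0]/q[2]*c["fx"]+c["cx"]])
tiles=[]
th=np.linspace(-np.pi/2,np.pi/2,30); D_=[(-43,-28)]+[(15+28*np.cos(a),28*np.sin(a)) for a in th]+[(-43,28),(-43,-28)]
for n,(r,c,h,w) in {"side":(255,335,70,80),"top":(210,405,75,80)}.items():
    p,D=env.snapshot(n); np.savez(f"/tmp/{n}5",p=p,D=D)
    im=cv2.resize(p[r:r+h,c:c+w],None,fx=5,fy=5,interpolation=cv2.INTER_CUBIC)
    def dr(f,col):
        q=np.array([(px(f(*a),n)-[r,c]+.5)[::-1]*5 for a in D_]).round().astype(np.int32); cv2.polylines(im,[q],False,col,1)
    dr(lambda x,y:S+ex*x+ey*y,(0,255,0))                      # gasket estimate
    dr(lambda x,y:c0+R0.apply([-x,y,-6]),(255,0,0))           # cover top outline predicted
    tiles.append(cv2.copyMakeBorder(im,0,375-im.shape[0],0,0,cv2.BORDER_CONSTANT))
save("cmp5.png",np.hstack(tiles))
E
```

```text
time_s: 14.95
tcp_pos: [519.2, -199.4, 136.3]
eef_rot: [0.026, 0.971, -0.007, 0.237]
force: [0.1, -0.7, -1.7]
opening: 0.173
grasp_force: 30.0
turn first (deg) [-0.05  0.09  0.01] then shift mm [-1.  -0.2  5. ] | shift in old axes [-0.9 -0.2  5. ]
```

View pics/cmp5.png

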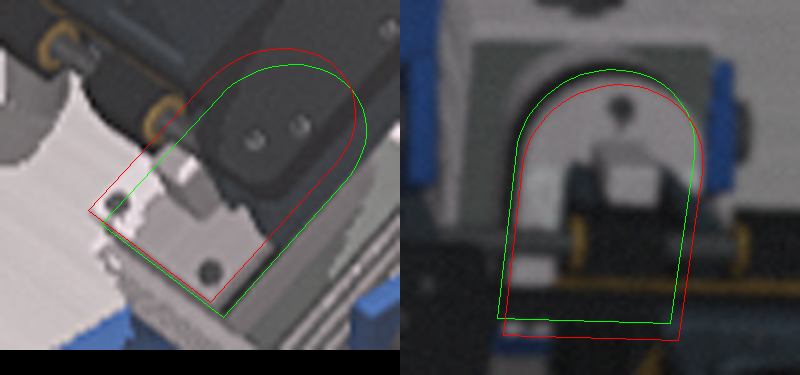

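The side view (left) agrees with the predicted outlines. In the top view (right) the gasket's dark rim looks about 1 px left of my estimate, so I'll check it once against the first, clean top image.

```bash
python3 - <<'E'
from seat import *
d=np.load("/tmp/top.npz")
for n,f in (("top","top"),("side","side2")):
    d=np.load(f"/tmp/{f}.npz"); p=d["p"]; g=cv2.cvtColor(p,cv2.COLOR_RGB2GRAY)
    r,c,h,w=(210,405,75,80) if n=="top" else (255,345,80,75)
    G=cv2.resize(g[r:r+h,c:c+w],None,fx=4,fy=4,interpolation=cv2.INTER_CUBIC)
    o=ray(n,(0,0))[0]
    for T in ((25,32,40,48) if n=="top" else (60,70,80,90)):
        m=(G<T).astype(np.uint8); m=cv2.morphologyEx(m,cv2.MORPH_OPEN,np.ones((9,9))); k,l,s,_=cv2.connectedComponentsWithStats(m)
        if k<2: continue
        m=(l==1+s[1:,4].argmax()).astype(np.uint8)
        ct=max(cv2.findContours(m,cv2.RETR_EXTERNAL,cv2.CHAIN_APPROX_NONE)[0],key=len)[:,0]
        W=[]
        for u,v in ct:
            dd=ray(n,((v+.5)/4-.5+r,(u+.5)/4-.5+c))[1]; W.append(o+dd*((S-o)@nn)/(dd@nn)-S)
        W=np.array(W); x,y=W@ex,W@ey; print(n,T,"x",x.min().round(1),x.max().round(1),"y",y.min().round(1),y.max().round(1), "rect ang",round(cv2.minAreaRect(np.c_[x,y].astype(np.float32))[2],2), "yrange x<0",y[x<0].min().round(1),y[x<0].max().round(1))
g=cv2.cvtColor(np.load("/tmp/top.npz")["p"],cv2.COLOR_RGB2GRAY); print(g[250,405:480])
# cover in hand, top5: rows through plate
p0,R0,_=pose()
g=cv2.cvtColor(np.load("/tmp/top5.npz")["p"],cv2.COLOR_RGB2GRAY); print(g[240,420:475]); print(g[220:236,450])
E
```

```text
top 25 x -40.7 43.3 y -25.2 28.7 rect ang 0.52 yrange x<0 -25.2 28.4
top 32 x -46.4 43.8 y -31.1 31.0 rect ang 1.77 yrange x<0 -31.1 31.0
top 40 x -55.7 44.6 y -36.5 64.7 rect ang 9.1 yrange x<0 -36.5 63.0Traceback (most recent call last):
  File "<stdin>", line 15, in <module>
  File "h.py", line 7, in ray
    c,R,t=cam(n); d=R.T@np.array([(px[1]-c["cx"])/c["fx"],(px[0]-c["cy"])/c["fy"],1]); return -R.T@t,d
          ~~~^^^
  File "h.py", line 5, in cam
    c=env.camera_info(n); return c,np.array(c["R"]),np.array(c["t"])
ValueError: time passes only in moves, steps and waits
```

```bash
sed -i 's/^def cam(n):/import functools\n@functools.lru_cache\ndef cam(n):/' h.py; python3 -m inch '[[[-0.0005,0,0.0015,0,0,0],[0,0,0.001,0,0,0],[0,0,0,0,0,0],[0,0,0,0,0,0]]]'
python3 - <<'E'
from seat import *
delta(S+nn*(9.1),RT)
E
python3 -m inch '[[[0,0,0.0007,0,0,0],[0,0,0,0,0,0]]]'
python3 - <<'E'
from seat import *
delta(S+nn*(9.1),RT)
p,D=env.snapshot("side")
# cover top-face tail corners: compare with predicted home pose
g=cv2.cvtColor(p,cv2.COLOR_RGB2GRAY); r,c,h,w=255,335,70,80
im=cv2.resize(p[r:r+h,c:c+w],None,fx=8,fy=8,interpolation=cv2.INTER_CUBIC)
C,R,t=cam("side")
def px(X): q=R@X+t; return np.array([q[0]/q[2]*C["fx"]+C["cx"]-c+.5,q[1]/q[2]*C["fy"]+C["cy"]-r+.5])*8
for z,col in ((0,(0,255,0)),(6,(255,0,0))):
    q=np.array([px(S+ex*x+ey*y+nn*z) for x,y in ((15,-28),(-43,-28),(-43,28),(15,28))]).round().astype(np.int32); cv2.polylines(im,[q],False,col,1)
save("cmp6.png",im)
E
```

```text
time_s: 15.45
tcp_pos: [520.8, -199.5, 134.5]
eef_rot: [0.026, 0.971, -0.007, 0.237]
force: [1.5, -1.0, -1.1]
opening: 0.173
grasp_force: 30.0
turn first (deg) [-0.06  0.1   0.02] then shift mm [-0.4 -0.1  2.7] | shift in old axes [-0.4 -0.1  2.7]
time_s: 15.65
tcp_pos: [521.2, -199.6, 133.8]
eef_rot: [0.026, 0.971, -0.007, 0.237]
force: [0.1, -0.8, -2.2]
opening: 0.174
grasp_force: 30.0
turn first (deg) [-0.06  0.1   0.01] then shift mm [-0.3 -0.1  1.9] | shift in old axes [-0.3 -0.1  1.9]
```

View pics/cmp6.png

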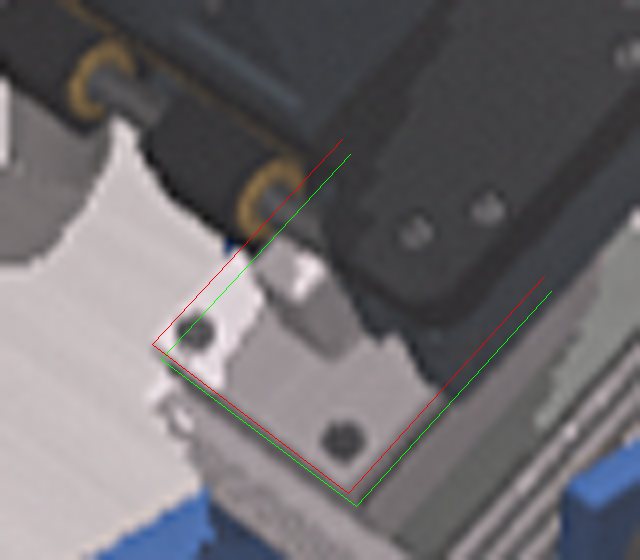

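The cover's tail and right edge lie on the home outline (red), and the gasket's corner is at the green one. I'll lower it gently until it touches.

```bash
python3 -m inch '[[[-0.0003,0,0.0007,0,0,0],[0,0,0,0,0,0]]]'; python3 -m inch '[[[0,0,0.0006,0,0,0],[0,0,0,0,0,0]]]';  python3 -m inch '[[[0,0,0.0005,0,0,0],[0,0,0,0,0,0]]]'
python3 - <<'E'
from seat import *
delta(S+nn*(9.1),RT)
E
```

```text
time_s: 15.9
tcp_pos: [521.8, -199.7, 133.3]
eef_rot: [0.026, 0.971, -0.007, 0.237]
force: [0.5, 0.3, -1.6]
opening: 0.173
grasp_force: 30.0
time_s: 16.1
tcp_pos: [522.0, -199.7, 132.8]
eef_rot: [0.026, 0.971, -0.007, 0.237]
force: [-0.4, -0.1, -1.7]
opening: 0.176
grasp_force: 30.0
time_s: 16.3
tcp_pos: [522.2, -199.7, 132.4]
eef_rot: [0.026, 0.971, -0.007, 0.237]
force: [-0.2, -0.8, -1.4]
opening: 0.173
grasp_force: 30.0
turn first (deg) [-0.07  0.1   0.01] then shift mm [-0.1 -0.1  0.1] | shift in old axes [-0.1 -0.1  0.1]
```

```bash
for i in 1; do python3 -m inch '[[[0,0,0.0005,0,0,0],[0,0,0,0,0,0]]]'; python3 -m inch '[[[0,0,0.0005,0,0,0],[0,0,0,0,0,0]]]'; done
```

```text
time_s: 16.5
tcp_pos: [522.5, -199.7, 132.0]
eef_rot: [0.026, 0.971, -0.007, 0.237]
force: [-1.0, 0.3, -0.3]
opening: 0.174
grasp_force: 30.0
time_s: 16.7
tcp_pos: [522.6, -199.7, 131.8]
eef_rot: [0.026, 0.971, -0.007, 0.237]
force: [-5.5, -0.4, 9.5]
opening: 0.175
grasp_force: 30.0
```

Contact is about 11 N along the normal. I'll ease the grip, open and back out along the normal.

```bash
python3 -m inch '[[[0,0,0,0,0,0],[0,0,0,0,0,0]]]' - 4; python3 -m inch '[[[0,0,0,0,0,0],[0,0,0,0,0,0],[0,0,0,0,0,0],[0,0,0,0,0,0]]]' 40
python3 -m inch '[[[0,0,-0.005,0,0,0],[0,0,-0.015,0,0,0],[0,0,-0.03,0,0,0],[0,0,-0.04,0,0,0],[0,0,-0.04,0,0,0],[0.03,0,-0.02,0,0,0],[0.03,0,-0.02,0,0,0],[0.03,0,0,0,0,0]]]'
python3 - <<'E'
from seat import *
p0,R0,_=pose(); print(R0.inv().apply([-60,150,90]))
E
```

```text
time_s: 16.9
tcp_pos: [522.7, -199.7, 131.7]
eef_rot: [0.026, 0.971, -0.007, 0.237]
force: [-4.3, -0.5, 5.2]
opening: 0.175
grasp_force: 4.0
time_s: 17.3
tcp_pos: [522.7, -199.7, 131.5]
eef_rot: [0.026, 0.971, -0.007, 0.237]
force: [0.3, -0.5, -0.2]
opening: 0.398
grasp_force: 0.0
time_s: 18.1
tcp_pos: [363.7, -191.2, 242.6]
eef_rot: [0.025, 0.971, -0.009, 0.238]
force: [-0.2, -0.8, -0.2]
opening: 0.399
grasp_force: 0.0
[  18.21951674  146.19596032 -111.78009839]
```

```bash
python3 -m inch '[[[0.003,0.025,-0.018,0,0,0],[0.003,0.025,-0.018,0,0,0],[0.003,0.025,-0.018,0,0,0],[0.003,0.025,-0.018,0,0,0],[0.003,0.025,-0.018,0,0,0],[0.003,0.025,-0.018,0,0,0],[0,0,0,0,0,0]]]'
python3 - <<'E'
from seat import *
th=np.linspace(-np.pi/2,np.pi/2,30); D_=[(-43,-28)]+[(15+28*np.cos(a),28*np.sin(a)) for a in th]+[(-43,28),(-43,-28)]
tiles=[]
for n,(r,c,h,w) in {"side":(255,335,75,80),"top":(210,405,75,80)}.items():
    p,D=env.snapshot(n); save(n+"7full.png",p); P=cloud(n,D); C,R,t=cam(n)
    im=cv2.resize(p[r:r+h,c:c+w],None,fx=5,fy=5,interpolation=cv2.INTER_CUBIC)
    for z,col in ((0,(0,255,0)),(6,(255,0,0))):
        q=[]
        for x,y in D_:
            k=R@(S+ex*x+ey*y+nn*z)+t; q.append([(k[0]/k[2]*C["fx"]+C["cx"]-c+.5)*5,(k[1]/k[2]*C["fy"]+C["cy"]-r+.5)*5])
        cv2.polylines(im,[np.array(q).round().astype(np.int32)],False,col,1)
    tiles.append(im)
    W=P-S; x,y,z=W@ex,W@ey,W@nn; m=(D>0)&(abs(x)<41)&(abs(y)<26)&(z>2)&(z<12)&~((abs(x)<29)&(abs(y)<12))
    A=np.c_[x[m],y[m],np.ones(m.sum())]; print(n,m.sum(),"plate z slope x,y,offset",np.linalg.lstsq(A,z[m],rcond=None)[0])
save("cmp7.png",np.hstack(tiles))
E
```

```text
time_s: 18.8
tcp_pos: [306.2, -35.6, 329.8]
eef_rot: [0.024, 0.971, -0.007, 0.238]
force: [0.1, -0.3, 0.1]
opening: 0.396
grasp_force: 0.0
side 705 plate z slope x,y,offset [-1.27129054e-03  2.98822421e-03  6.17837497e+00]
top 934 plate z slope x,y,offset [-5.68668164e-03 -6.01058336e-04  5.89377560e+00]
```

View pics/cmp7.png

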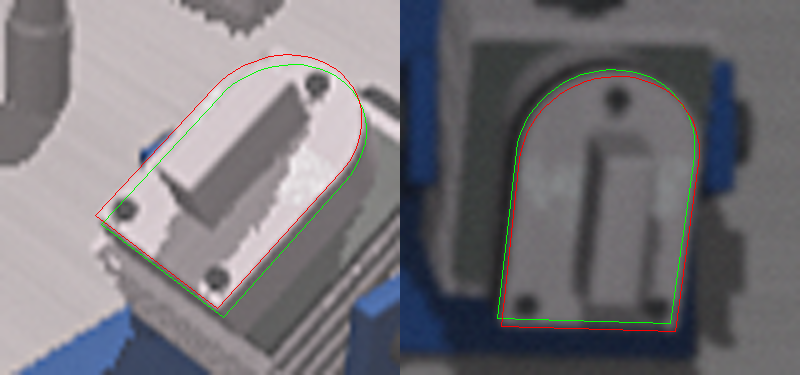

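View pics/top7full.png

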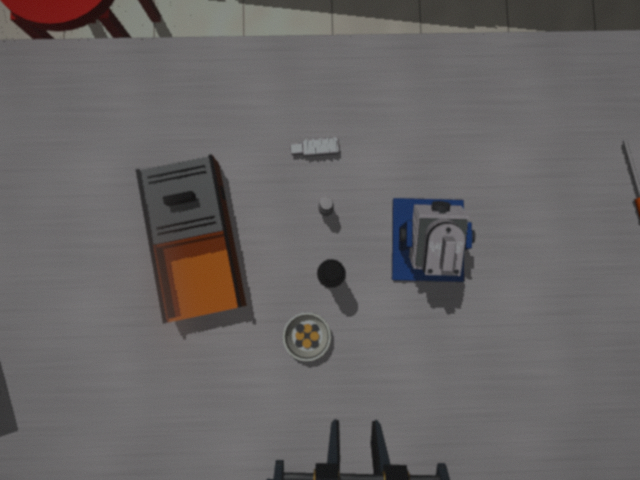

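The cover lies flat and flush on the gasket: plate offset is about 6 mm, slope near 0, and its outline matches in both views. The lid is fully open, and the throttle grip (274, 331), socket (207, 327), dish (337, 307) and footpeg (148, 317) have not moved.

```bash
python3 -c "
from workcell import env
print(env.close_job())"
```

```text
the job is handed in; nothing more can be done
None
```

The job is handed in at about 19 s of the 58 s: the lid is at its stop and left open, and the rocker cover lies flat on the gasket, rib up, with its outline matching the gasket's in both cameras. The bystanders were not disturbed.

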